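# Wedge the row of brass letters tight

### The job

Clamp the four brass letters in the steel lock-up tray, ready for stamping. First slide the loose dark wooden strip back until it lies flush along the whole row of letters; that makes the gap in front of it wide enough, so then lay the pale wooden wedge flat on the tray and slide it, thin end first, into the open end of the gap between the strip and the slanted brass bar until it jams and squeezes the row tight. Finish while still holding the wedge and pushing it firmly in (do not let go), and leave the letters standing in their row and the hammer, bone folder, wax block and tape measure where they lie.

Things in the scene. Friction and masses are not known exactly. Their poses are not given: they have to be found in the camera images.
- tray: Lock-up tray, fixed to the bench: dark steel bed 118 x 205 mm, 6 mm thick; origin under its middle, on the bench; x away from the robot, y left (turned up to 15 degrees). In this frame, mm: steel back bar, front face x=36, y -91 to -6; steel end bar, left face y=-70, x 3 to 37; both 18 high above the bed. The slot for strip and wedge is open at its left (+y) end.
- front_bar: Brass bar 76 x 18 x 18 mm high, fixed on the bed in front of the strip. Origin: middle of its slanted face, at bed height (tray x -20 +-1, y -40). The face looks to tray +x and runs away from the strip to the left, 1 mm in 10: the gap is widest at the bar's left end (tray y=-2) and nothing blocks the wedge at the narrow end. Axes are the tray's (without the slant).
- letter_0: Brass letter block number 1 of 4 from the right, 17 (x) x 14.5 x 28 mm high, 45 g, loose, upright on the bed against the back bar; origin under its middle (tray x=27.4, y=-62.5). The front faces of the row lie at tray x=19.
- letter_1: Brass letter block number 2 of 4 from the right, 17 (x) x 14.5 x 28 mm high, 45 g, loose, upright on the bed against the back bar; origin under its middle (tray x=27.4, y=-47.8). The front faces of the row lie at tray x=19.
- letter_2: Brass letter block number 3 of 4 from the right, 17 (x) x 14.5 x 28 mm high, 45 g, loose, upright on the bed against the back bar; origin under its middle (tray x=27.4, y=-33.1). The front faces of the row lie at tray x=19.
- letter_3: Brass letter block number 4 of 4 from the right, 17 (x) x 14.5 x 28 mm high, 45 g, loose, upright on the bed against the back bar; origin under its middle (tray x=27.4, y=-18.4). The front faces of the row lie at tray x=19.
- strip: Dark wooden strip 20 (x) x 100 (y) x 20 mm high, about 45 g, loose on the bed; origin under its middle. It starts 5 to 10 mm in front of the letters, about parallel, right end near the end bar. Its left 40 mm stand free beyond letters and bars and can be gripped there from above (a push there without a grip turns it). Flush against the letters its origin is at tray x=9.
- wedge: Pale wooden wedge, 160 mm long, 22 high, 60 g. Origin under the middle of its handle (26 wide in x, y -30 to 30). From y=-30 it tapers to 16 wide at its thin end, y=-130. The side x=+13 is straight and goes against the strip; the -x side slants 1 in 10 and goes against the brass bar. In place: axes as the tray's, on the bed, jams with its origin near tray x=-14, y=62 (+-12).
- hammer: Cobbler hammer lying right of the tray, 256 mm long; not to be moved.
- bone_folder: Pale flat bone folder, 22 x 133 x 8 mm, lying in front of the tray; not to be moved.
- wax_block: Orange wax on a black pad, 44 x 52 x 28 mm, behind the wedge; not to be moved.
- tape_measure: Black and yellow tape measure, 32 x 70 x 57 mm, left of the wedge; not to be moved.
Mind the look-alikes: they are no part of the job. What is shaped like the strip but green is not meant.

How it is judged (in metres and radians):
On the way, in this order (a step that is already met when the one before it is completed fails the run):
1. the strip lies flush along the row of letters, the wedge not yet in the gap (x of strip in the frame of tray between 0.007 and 0.0108 m and angle between the y axis of strip and the y axis of tray, either way round below 0.035 rad and z of strip in the frame of tray below 0.009 m and distance between wedge and tray above 0.15 m), for 0.2 s.
2. the wedge, flat on the bed, has its thin end in the gap between strip and brass bar, the strip still flush (x of strip in the frame of tray between 0.007 and 0.0108 m and angle between the y axis of strip and the y axis of tray, either way round below 0.035 rad and z of strip in the frame of tray below 0.009 m and z of wedge in the frame of tray below 0.01 m and angle between wedge's own z axis and vertical below 0.06 rad and y of wedge in the frame of tray between 0.03 and 0.105 m and x of wedge in the frame of tray between -0.021 and -0.01 m), for 0.1 s.
At the end, for the whole second after the job is handed in: Strip flush along the upright letters (1.5 mm, 0.02 rad); wedge flat on the bed (within 4 mm), straight in the gap, at rest, pressing strip and brass bar with over 2 N each; strip pressing on the letters; fingers still on the wedge with over 2 N (x of strip in the frame of tray between 0.0075 and 0.0105 m and angle between the y axis of strip and the y axis of tray, either way round below 0.02 rad and z of strip in the frame of tray below 0.009 m and z of wedge in the frame of tray below 0.01 m and angle between each of wedge, letter_0, letter_1, letter_2, letter_3's own z axis and vertical below 0.06 rad and x of letter_0 in the frame of tray between 0.0255 and 0.0295 m and x of letter_1 in the frame of tray between 0.0255 and 0.0295 m and x of letter_2 in the frame of tray between 0.0255 and 0.0295 m and x of letter_3 in the frame of tray between 0.0255 and 0.0295 m and y of wedge in the frame of tray between 0.035 and 0.085 m and x of wedge in the frame of tray between -0.017 and -0.011 m and angle between the y axis of wedge and the y axis of tray, either way round below 0.035 rad and contact force between wedge and strip above 2 N and contact force between wedge and front_bar above 2 N and contact force between the fingers and wedge above 2 N and linear speed of wedge below 0.01 m/s and (contact force between strip and letter_0 above 0.5 N or contact force between strip and letter_1 above 0.5 N or contact force between strip and letter_2 above 0.5 N or contact force between strip and letter_3 above 0.5 N)); the arm keeps its last pose, push and grip.
It fails at once if a bystander (hammer, bone folder, wax block, tape measure) is moved more than 20 mm (distance of any of hammer, bone_folder, wax_block, tape_measure from where it was at the start of the episode above 0.02 m).
It fails at once if a letter is knocked over or lifted out of its row (angle between any of letter_0, letter_1, letter_2, letter_3's own z axis and vertical above 0.35 rad or height (world z) of any of letter_0, letter_1, letter_2, letter_3 above 0.02 m).
It also fails if it takes over 64 s, if anything falls off the work surface, if the arm or the gripper's body presses on something with over 40 N, if the wrist force passes 120 N, or if a joint passes its speed limit or range.

### The arm

A 6-joint arm with a two-finger parallel gripper is mounted at the origin on a cart in front of the work surface, level with it; the furniture and walls round the work are solid. World frame = base frame: x ahead of the robot, y to its left, z up, the work surface at z = 0. Lengths are in mm, angles in rad, forces in N, time in s.
With the tool pointing down it reaches from about 325 to 750 mm from the base axis. Payload 7.6 kg.
Tool frame: the origin (TCP) lies at the very end of the fingers, on their centre line; the grasp point (between the pads) lies 19 mm behind it (ctrl.grip_depth is the z of the grasp point in the tool frame, in mm); z points along the fingers, y is the line along which they close (so a half turn about z gives the same grasp; the last joint's range is limited). The gripper opens to 85 mm and grips with 20 to 120 N. Pads are 22 mm wide; open, the fingers measure 114 mm over their backs; the gripper's body (76 mm by 85 mm) begins 54 mm behind the grasp point. The pads swing forward as they close: fully open they stand 13 mm farther back than shut.
Start: joints at [1.189, 0.052, 1.401, -0, 1.689, -0.07], TCP at [161.039, 499.712, 231.323] pointing down, gripper open.
Joint ranges: [-2.9, 2.9], [-0.91, 2.17], [0.12, 2.37], [-1.06, 4.2], [0.26, 2.73], [-2.93, 2.93]. Speed limits (rad/s): [2.57, 2.57, 3.01, 3.14, 3.14, 3.14].

### API

Orientations are given as a 3x3 rotation matrix whose columns are the frame's x, y, z axes.
In Python, from rig import ctrl, capture gives the robot as it stands. The module is installed in compiled form; this text tells all that it offers.
- The arm moves only by the tool play_rows, never from a script. Its argument "deltas" is a list of rows, each a list of 5 numbers: the shift along the tool's x, y, z in m, then the turn about the tool's z in rad, then the closure, from 0 (fully open) to 1 (shut). A call has 1 to 10 rows; each row is the pose to reach, as a shift and turn from the pose commanded when the call began, along the tool's axes at that moment; what a row does not reach only later rows make up. A row lasts 1/8 s, in which the tool goes at most 62.5 mm and 10.7 degrees, less where a joint would pass 70% of its speed; a pose out of reach is approached as far as the arm can. A call with a gripper value outside its range is refused whole. The fingers move at their own pace and stop on an object; the grip force is fixed at half the most. Time passes only in rows, so rows that repeat a pose let the fingers close. It gives the time, the measured TCP pose, the force, the opening and the grip force at its end, in the units of the state.
- ctrl.state(): the state, without advancing time (a new reading comes with each control period).
- capture(name): name is "scene" or "top" or "wrist"; returns a dict with "pixels" (480x640x3 uint8, blue, green, red), "z_map" (480x640 float32, mm along the optical axis (not along the pixel's ray), 0 where there is no reading), "camera_matrix" (3x3 intrinsics, pixels), "k1" (the pictures are not rectified: a ray, as slopes to the right and down, at radius r is drawn at 1 + k1 r^2 times it, then the intrinsics apply), "rvec" (rotation vector, rad) and "tvec" (3), from world to camera coordinates, as OpenCV has them. Camera axes: x right, y down, z forward; pixel columns grow to the right and rows downward; lengths in mm; the calibration is good to about 2 mm. A picture is of the moment at which its call begins.
- ctrl.sign_off(): hands the job in; it is judged then, once.
The state is a dict: "time_s": time; "q": joint angles; "qvel": joint speeds; "effort": joint torques, N m; "tool_pos": TCP position; "tool_rot": TCP orientation; "ft_force": force on the tool from outside, world axes, zero at the start; "moment": the same for the moment, N m; "gripper_width": finger opening in mm; "grip_force": force on a finger pad.
Only numpy, scipy, OpenCV 4.12 (cv2) and the standard library are available. Lean on these libraries where they do the work, as an engineer would, in place of code of your own. Each camera call takes 0.05 s, during which the arm holds its last target. There are 200 camera calls.

## Working session

There is one attempt and no reset: what is moved stays moved. The work goes in short steps, Python scripts to look and compute and a tool call to move; the robot and the scene stay as the last step left them, time stands still between calls to the robot, and variables do not carry over. Pictures are saved under pics/ and viewed, at most 10 in all, crops included, and the job is handed in when it is done.

Besides the shell and the picture viewer there is one more tool, called after "Emit:" as name(argument=value, ...) on one line, values as JSON. play_rows: Moves the arm, as the interface text tells. Its arguments: {"type":"object","properties":{"deltas":{"type":"array"}},"required":["deltas"]}

```bash
mkdir -p pics
cat > h.py <<'E'
import numpy as np, cv2
from rig import ctrl, capture
def und(c,u,v):
    K=c["camera_matrix"]; xd=np.array([(u-K[0,2])/K[0,0],(v-K[1,2])/K[1,1]],float); x=xd.copy()
    for _ in range(20): x=xd/(1+c["k1"]*(x@x))
    return x
def RT(c): return cv2.Rodrigues(np.array(c["rvec"],float))[0], np.array(c["tvec"],float).ravel()
def atz(c,u,v,z):
    R,t=RT(c); x=und(c,u,v); d=R.T@np.array([x[0],x[1],1]); o=-R.T@t
    return o+d*(z-o[2])/d[2]
def dep(c,u,v):
    R,t=RT(c); x=und(c,u,v); Z=c["z_map"][int(round(v)),int(round(u))]
    return R.T@(np.array([x[0],x[1],1])*Z-t)
def save(c,n): cv2.imwrite(f"pics/{n}.png",c["pixels"]); np.save(f"pics/{n}.npy",c,allow_pickle=True)
def load(n): return np.load(f"pics/{n}.npy",allow_pickle=True).item()
E
python3 -c "
from h import *
for n in ['top','scene']: save(capture(n),n)
print(ctrl.state())"
```

```text
{'time_s': 0.1, 'q': array([ 1.18869716e+00,  5.27759760e-02,  1.40165104e+00, -8.26726149e-06,
        1.68855164e+00, -7.03092838e-02]), 'qvel': array([ 0.00028997, -0.000945  , -0.00326255, -0.00033465,  0.00038522,
        0.00093856]), 'effort': array([ 6.32380052e-04, -3.82581246e+01, -3.60983312e+01, -6.61960598e-05,
        4.81389463e-03,  1.36446894e-05]), 'tool_pos': array([160.93666485, 499.44675937, 230.54142029]), 'tool_rot': array([[-9.51785707e-01,  3.06763279e-01, -5.09179218e-04],
       [ 3.06763688e-01,  9.51784838e-01, -1.28910998e-03],
       [ 8.91774555e-05, -1.38315415e-03, -9.99999039e-01]]), 'ft_force': array([-0.97945801,  0.16745873,  0.2649609 ]), 'moment': array([-0.01093667,  0.00662632,  0.00359238]), 'grip_force': 0.0, 'gripper_width': 85.07595656107604}
```

View pics/top.png

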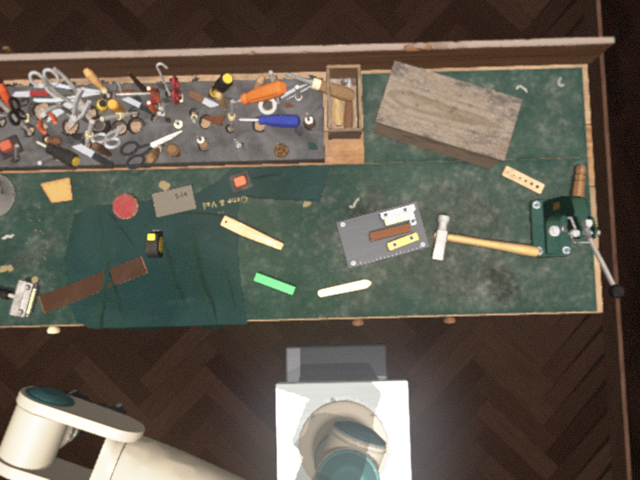

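The top view shows the tray at (384,236), strip (390,232), brass bar (402,242), letters (398,214), wedge (252,233) with its thin end to the right, and wax (240,181). The tape is at (155,243) and the green look-alike at (275,284). Next I'll enlarge it.

```bash
python3 -c "
from h import *
c=load('top');p=c['pixels']
a=cv2.resize(p[195:275,325:435],(770,560),interpolation=cv2.INTER_CUBIC)
cv2.imwrite('pics/ctray.png',a)
b=cv2.resize(p[165:255,210:300],(600,600),interpolation=cv2.INTER_CUBIC)
cv2.imwrite('pics/cwedge.png',b)
for n,u,v,z in [('tray',384,236,6),('wedge',252,233,22),('wax',240,181,28),('green',275,284,20)]: print(n,atz(c,u,v,z).round(),dep(c,u,v).round())
"
```

```text
tray [ 499. -115.    6.] [ 498. -113.   23.]
wedge [513. 207.  22.] [514. 207.  17.]
wax [641. 233.  28.] [642. 234.  21.]
green [389. 153.  20.] [389. 154.  17.]
```

View pics/ctray.png

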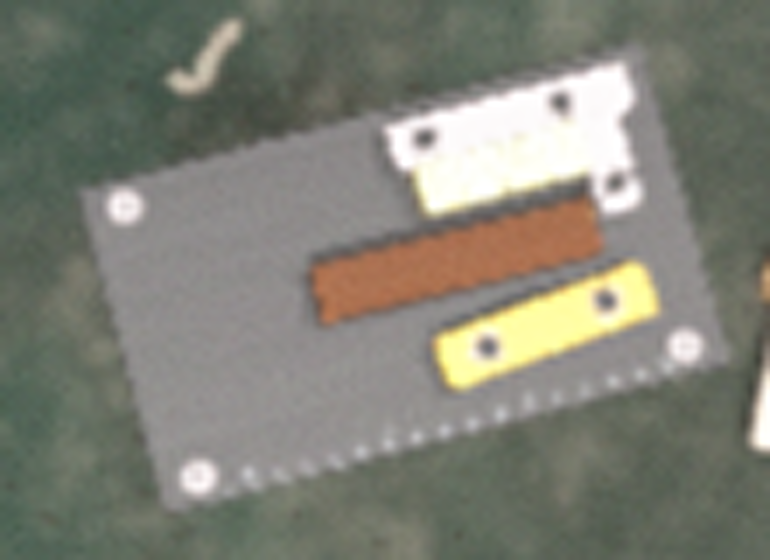

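View pics/cwedge.png

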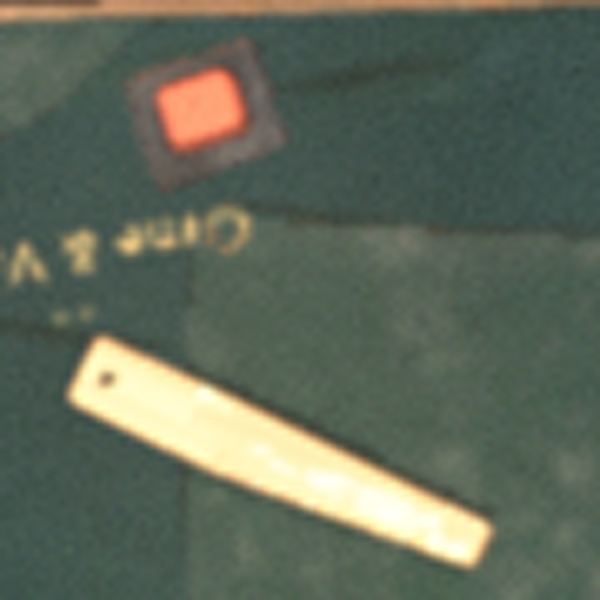

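Tray crop: corners (82,190), (645,50), (728,360), (168,510); strip top (310,265), (592,200), (604,248), (322,325). Wedge crop: the straight far edge runs (100,338)-(493,525), handle end (68,397), thin end (475,570).

```bash
python3 -c "
from h import *
c=load('top')
def T(X,Y,z,s=7,o=(325,195)): return atz(c,(X+.5)/s-.5+o[0],(Y+.5)/s-.5+o[1],z)
t=np.array([T(*p,6) for p in [(82,190),(645,50),(728,360),(168,510)]])
print(t.round(1)); m=t.mean(0)
y=(t[0]-t[1]+t[3]-t[2])/2; x=(t[0]-t[3]+t[1]-t[2])/2
print(m, np.linalg.norm(y),np.linalg.norm(x),np.arctan2(-y[0],y[1]),np.arctan2(x[1],x[0]))
s=np.array([T(*p,26) for p in [(310,265),(592,200),(604,248),(322,325)]]);print(s.round(1),s.mean(0))
y=(s[0]-s[1]+s[3]-s[2])/2;print(np.linalg.norm(y),np.arctan2(-y[0],y[1]))
w=np.array([T(*p,22,600/90,(210,165)) for p in [(100,338),(493,525),(475,570),(68,397)]]);print(w.round(1))
y=w[0]-w[1];print(np.linalg.norm(y),np.arctan2(-y[0],y[1]))
"
```

```text
[[ 537.1    1.2    6. ]
 [ 581.3 -197.6    6. ]
 [ 471.6 -222.3    6. ]
 [ 424.4  -25.6    6. ]]
[ 503.59956117 -111.10398791    6.        ] 202.9780786885264 114.16440308392106 0.22711212062142194 0.2275566650302829
[[ 507.   -76.2   26. ]
 [ 526.9 -174.2   26. ]
 [ 510.2 -177.7   26. ]
 [ 486.1  -79.7   26. ]] [ 507.56443194 -126.9858818    26.        ]
100.45356909631434 0.22108765045104015
[[558.4 272.8  22. ]
 [486.2 130.7  22. ]
 [470.1 137.6  22. ]
 [537.  284.7  22. ]]
159.28101055064997 -0.4698953877397503
```

Emit:
play_rows(deltas=[[-0.505, -0.463, 0.03, 1.03, 0], [-0.505, -0.463, 0.03, 1.03, 0], [-0.505, -0.463, 0.03, 1.03, 0], [-0.505, -0.463, 0.03, 1.03, 0], [-0.505, -0.463, 0.03, 1.03, 0], [-0.505, -0.463, 0.03, 1.03, 0], [-0.505, -0.463, 0.03, 1.03, 0], [-0.505, -0.463, 0.03, 1.03, 0], [-0.505, -0.463, 0.03, 1.03, 0], [-0.505, -0.463, 0.03, 1.03, 0]])

```text
time_s: 1.35
tool_pos: [470.2, -45.1, 203.6]
tool_rot: [[-0.227, 0.974, -0.0], [0.974, 0.227, 0.0], [0.0, 0.0, -1.0]]
ft_force: [1.1, 1.3, 0.3]
gripper_width: 85.2
grip_force: 0.0
```

Emit:
play_rows(deltas=[[-0.055, 0.018, 0.02, 0, 0.4], [-0.055, 0.018, 0.02, 0, 0.4], [-0.055, 0.018, 0.02, 0, 0.4], [-0.055, 0.018, 0.02, 0, 0.4]])

```text
time_s: 1.85
tool_pos: [499.6, -91.6, 184.9]
tool_rot: [[-0.228, 0.974, 0.002], [0.974, 0.228, -0.0], [-0.0, 0.001, -1.0]]
ft_force: [-0.3, 0.1, 0.3]
gripper_width: 51.4
grip_force: 0.0
```

```bash
python3 -c "
from h import *
c=capture('wrist');save(c,'w1');s=ctrl.state();print(s['tool_pos'],s['gripper_width'],s['ft_force'])
R,t=RT(c);print(-R.T@t,R)"
```

```text
[499.66968197 -91.55823316 184.95057344] 50.92492246862193 [-1.21459144 -0.47268575 -0.55824762]
[484.11174856 -25.10604806 328.61646539] [[ 0.9734964   0.22867949  0.00323215]
 [ 0.21942955 -0.93791599  0.26863409]
 [ 0.06446259 -0.26080509 -0.96323688]]
```

View pics/w1.png

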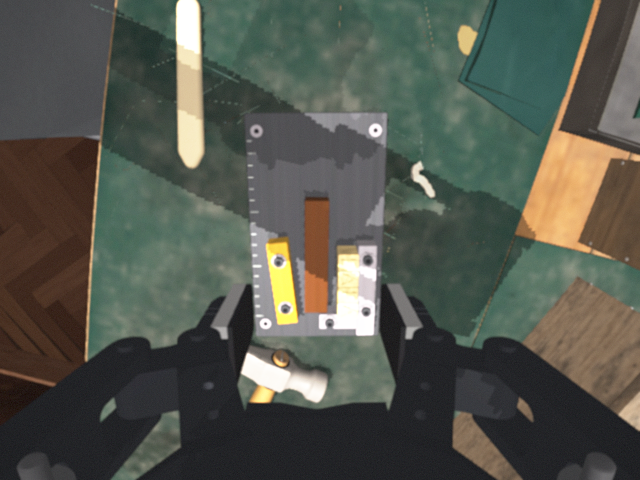

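Wrist view: tray corners about (247,113), (387,113), (375,335), (256,335); strip (304,197)-(328,313); letters at (348,273); bar (282,280). I'll enlarge the strip area.

```bash
python3 -c "
from h import *
c=load('w1');cv2.imwrite('pics/w1c.png',cv2.resize(c['pixels'][190:340,240:400],(640,600),interpolation=cv2.INTER_CUBIC))"
```

```text
(no output)
```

View pics/w1c.png

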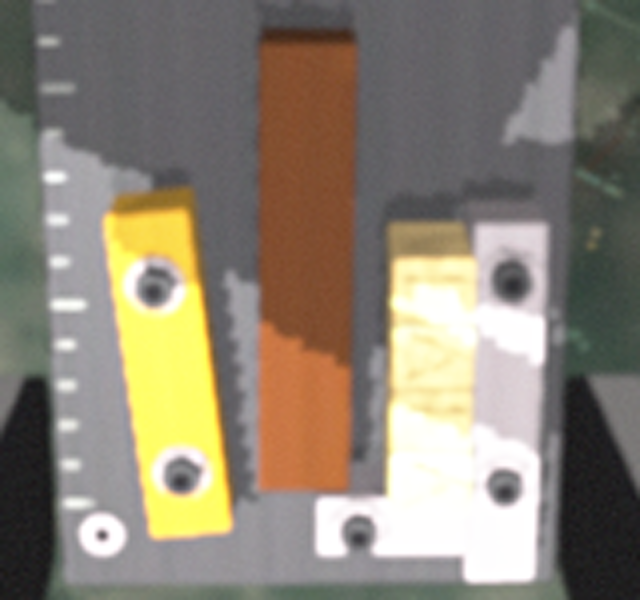

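Crop: strip top (260,42), (356,42), (350,490), (260,490); letters' front top edge (390,255)-(387,500); bar's slanted top edge (195,207)-(232,528).

```bash
cat >> h.py <<'E'
TH=0.2275; TO=np.array([503.6,-111.1])
def tray(p): d=np.array(p)[:2]-TO; return np.array([d[0]*np.cos(TH)+d[1]*np.sin(TH),-d[0]*np.sin(TH)+d[1]*np.cos(TH)])
def world(a): return TO+np.array([a[0]*np.cos(TH)-a[1]*np.sin(TH),a[0]*np.sin(TH)+a[1]*np.cos(TH)])
E
python3 -c "
from h import *
c=load('w1')
P=lambda X,Y,z,s=4: atz(c,(X+.5)/s-.5+240,(Y+.5)/s-.5+190,z)
def pr(n,L,z):
  a=[P(*p,z) for p in L]; print(n,[tray(q).round(1).tolist() for q in a]); return a
s=pr('strip',[(260,42),(356,42),(350,490),(260,490)],26)
y=s[0]-s[3]+s[1]-s[2];print(np.arctan2(-y[0],y[1])-TH)
pr('letters',[(390,255),(388,500)],34)
pr('bar',[(195,207),(232,528)],24)
pr('back',[(474,222)],24)
pr('endbar',[(316,497),(316,555)],24)
for u,v in [(247,113),(387,113),(375,336),(256,335)]: print(tray(atz(c,u,v,6)).round(1))
"
```

```text
strip [[-7.8, 33.3], [11.7, 33.4], [11.6, -66.7], [-8.3, -66.7]]
-0.003059474445023802
letters [[18.9, -9.4], [19.5, -65.0]]
bar [[-21.7, -2.2], [-14.7, -77.2]]
back [[37.1, -5.3]]
endbar [[4.1, -69.5], [4.2, -84.0]]
[-55.3 102.1]
[ 59.5 102.5]
[  58.8 -102.5]
[ -55.8 -101.6]
```

Emit:
play_rows(deltas=[[-0.004, 0.001, 0.06, 0, 0.4], [-0.004, 0.001, 0.115, 0, 0.4], [-0.004, 0.001, 0.15, 0, 0.4], [-0.004, 0.001, 0.175, 0, 0.4], [-0.004, 0.001, 0.175, 0, 0.4], [-0.004, 0.001, 0.175, 0, 1], [-0.004, 0.001, 0.175, 0, 1], [-0.004, 0.001, 0.175, 0, 1], [-0.004, 0.001, 0.175, 0, 1], [-0.004, 0.001, 0.175, 0, 1]])

```text
time_s: 3.15
tool_pos: [502.9, -96.4, 11.1]
tool_rot: [[-0.227, 0.974, 0.004], [0.974, 0.227, -0.001], [-0.001, 0.003, -1.0]]
ft_force: [-0.7, 0.1, 7.5]
gripper_width: 18.9
grip_force: 59.7
```

Emit:
play_rows(deltas=[[0, 0.002, 0, 0, 1], [0, 0.004, 0, 0, 1], [0, 0.005, 0, 0, 1], [0, 0.006, 0, 0, 1], [0, 0.006, 0, 0, 1]])

```text
time_s: 3.78
tool_pos: [508.5, -95.4, 11.1]
tool_rot: [[-0.227, 0.974, 0.003], [0.974, 0.227, -0.001], [-0.002, 0.003, -1.0]]
ft_force: [-2.9, 0.1, 7.4]
gripper_width: 18.2
grip_force: 59.8
```

Emit:
play_rows(deltas=[[0, 0.001, 0, 0, 1], [0, 0.0015, 0, 0, 1], [0, 0.002, 0, 0, 1], [0, 0.002, 0, 0, 1]])

```text
time_s: 4.28
tool_pos: [509.6, -95.1, 11.1]
tool_rot: [[-0.227, 0.974, 0.001], [0.974, 0.227, -0.001], [-0.002, 0.0, -1.0]]
ft_force: [-8.3, -0.9, 11.3]
gripper_width: 18.2
grip_force: 60.4
```

Emit:
play_rows(deltas=[[0, 0.001, 0, 0, 1], [0, 0.001, 0, 0, 1], [0, 0.001, 0, 0, 1]])

```text
time_s: 4.65
tool_pos: [509.7, -95.1, 11.1]
tool_rot: [[-0.227, 0.974, -0.002], [0.974, 0.227, -0.002], [-0.001, -0.002, -1.0]]
ft_force: [-13.4, -2.1, 15.6]
gripper_width: 18.3
grip_force: 60.9
```

```bash
python3 -c "
from h import *
c=capture('wrist');save(c,'w2');s=ctrl.state();print(s['tool_pos'],s['ft_force'],s['moment'])
cv2.imwrite('pics/w2c.png',cv2.resize(c['pixels'][200:480,160:480],(686,600),interpolation=cv2.INTER_CUBIC))"
```

```text
[509.66242668 -95.10427495  11.09226135] [-13.35275919  -1.85561402  15.29582089] [-0.39636241  2.08637962 -0.06083503]
```

View pics/w2c.png

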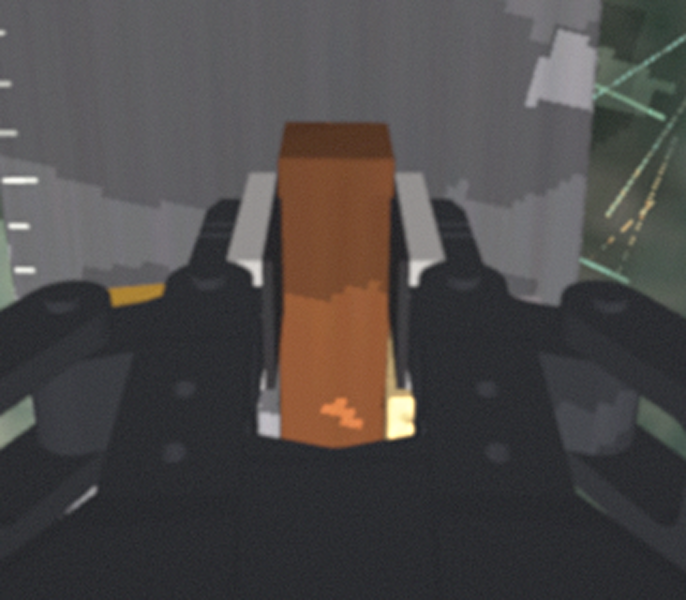

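The strip is held with the letters right up against it at (395,415), and the push has met firm resistance. I'll relax the push, release, lift and check.

Emit:
play_rows(deltas=[[0, -0.001, 0, 0, 1], [0, -0.001, 0, 0, 0.8], [0, -0.001, 0, 0, 0.4], [0, -0.001, 0, 0, 0.4], [0, -0.001, -0.03, 0, 0.4], [0, -0.001, -0.09, 0, 0.4], [0, -0.008, -0.15, 0, 0.4], [0, -0.008, -0.175, 0, 0.4], [0, -0.008, -0.175, 0, 0.4], [0, -0.008, -0.175, 0, 0.4]])

```text
time_s: 5.95
tool_pos: [501.9, -95.8, 182.1]
tool_rot: [[-0.227, 0.974, -0.003], [0.974, 0.227, 0.001], [0.001, -0.002, -1.0]]
ft_force: [-0.1, -0.8, -1.3]
gripper_width: 51.3
grip_force: 0.0
```

```bash
python3 -c "
from h import *
c=capture('wrist');save(c,'w3');s=ctrl.state();print(s['tool_pos'],s['ft_force'])
cv2.imwrite('pics/w3c.png',cv2.resize(c['pixels'][190:340,240:400],(640,600),interpolation=cv2.INTER_CUBIC))"
```

```text
[501.79608835 -95.72615801 181.80427848] [-0.28660779 -0.2425682  -0.22550632]
```

View pics/w3c.png

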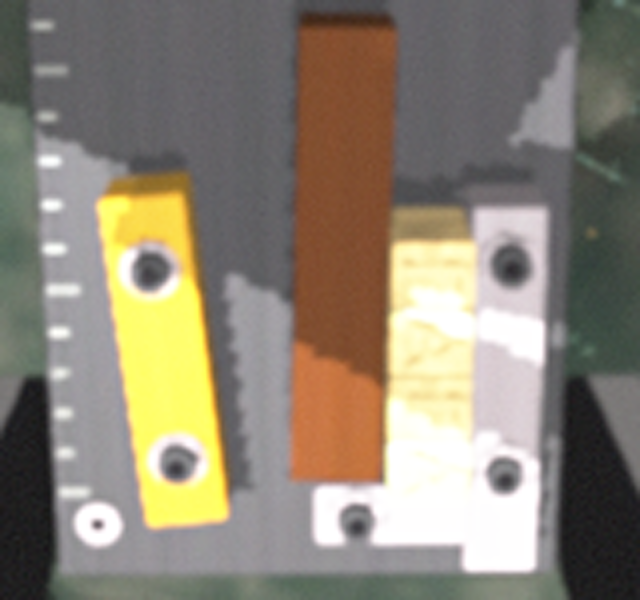

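Strip is flush: top corners (299,27), (395,27), (384,482), (291,480), touching the letters. On to the wedge.

Emit:
play_rows(deltas=[[0.332, 0.11, 0, 0.697, 0.3], [0.332, 0.11, 0, 0.697, 0.3], [0.332, 0.11, 0, 0.697, 0.3], [0.332, 0.11, 0, 0.697, 0.3], [0.332, 0.11, 0, 0.697, 0.3], [0.332, 0.11, 0, 0.697, 0.3], [0.332, 0.11, 0, 0.697, 0.3], [0.332, 0.11, 0, 0.697, 0.3], [0.332, 0.11, 0, 0.697, 0.3]])

```text
time_s: 7.12
tool_pos: [534.3, 250.9, 183.5]
tool_rot: [[0.453, 0.892, -0.001], [0.892, -0.453, -0.001], [-0.001, -0.001, -1.0]]
ft_force: [-0.3, -0.2, 0.7]
gripper_width: 59.8
grip_force: 0.0
```

```bash
python3 -c "
from h import *
c=load('w3')
P=lambda X,Y,z,s=4: tray(atz(c,(X+.5)/s-.5+240,(Y+.5)/s-.5+190,z)).round(1)
print([P(*p,26) for p in [(299,27),(395,27),(384,482),(291,480)]],[P(*p,24) for p in [(188,192),(228,518)]],P(474,207,24))
c=capture('wrist');save(c,'w4');s=ctrl.state();print(s['tool_pos'],s['tool_rot'],s['gripper_width'])"
```

```text
[array([ 0.8, 32.5]), array([20.1, 32.6]), array([ 19.5, -67.6]), array([ -0.9, -67.2])] [array([-22.2,  -2.4]), array([-14.9, -77.5])] [37.3 -5.6]
[534.44762655 250.90528316 183.75062557] [[ 4.52811228e-01  8.91606342e-01 -3.49968859e-04]
 [ 8.91606337e-01 -4.52811315e-01 -2.28310797e-04]
 [-3.62033214e-04 -2.08652760e-04 -9.99999913e-01]] 59.791106856959075
```

View pics/w4.png

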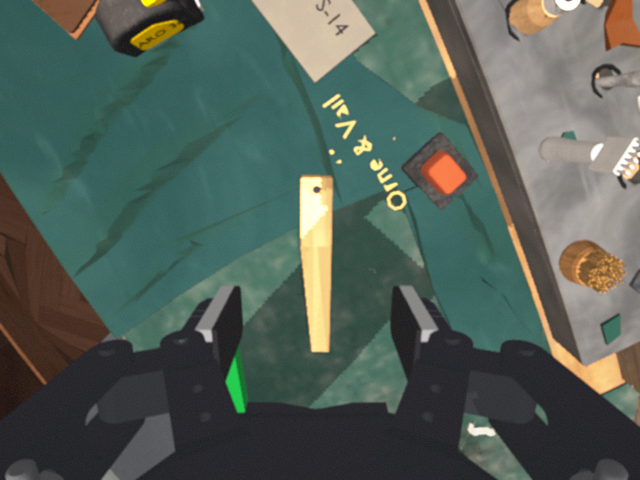

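Wedge in wrist view: handle end (300,178)-(333,178), thin end (311,351)-(329,351), hole (317,189), straight side to the right (far side).

```bash
python3 -c "
from h import *
c=load('w4');s=ctrl.state();R=s['tool_rot'];p=s['tool_pos']
for u,v in [(300,178),(333,178),(329,351),(311,351)]:
  a=atz(c,u,v,22);print(a.round(1),(R.T@(a-p)).round(1))"
```

```text
[537.3 284.6  22. ] [ 31.4 -12.7 161.7]
[561.  272.6  22. ] [ 31.4  13.8 161.7]
[487.6 131.8  22. ] [-127.3   12.2  161.8]
[472.8 139.4  22. ] [-127.3   -4.4  161.8]
```

Emit:
play_rows(deltas=[[0.002, 0, 0.06, 0, 0.3], [0.002, 0, 0.115, 0, 0.3], [0.002, 0, 0.155, 0, 0.3], [0.002, 0, 0.179, 0, 0.3], [0.002, 0, 0.179, 0, 0.3], [0.002, 0, 0.179, 0, 1], [0.002, 0, 0.179, 0, 1], [0.002, 0, 0.179, 0, 1], [0.002, 0, 0.179, 0, 1], [0.002, 0, 0.179, 0, 1]])

```text
time_s: 8.43
tool_pos: [536.5, 254.5, 7.2]
tool_rot: [[0.451, 0.892, 0.004], [0.892, -0.451, 0.001], [0.003, 0.003, -1.0]]
ft_force: [-0.3, -0.6, 6.6]
gripper_width: 24.5
grip_force: 61.2
```

Emit:
play_rows(deltas=[[0, 0, 0, 0, 1], [0, 0, -0.02, 0, 1], [0, 0, -0.05, 0, 1], [0, 0, -0.06, 0, 1], [0, 0, -0.06, 0, 1]])

```text
time_s: 9.05
tool_pos: [535.6, 254.3, 66.0]
tool_rot: [[0.451, 0.892, 0.002], [0.892, -0.451, 0.001], [0.002, 0.001, -1.0]]
ft_force: [-0.4, -0.1, -0.3]
gripper_width: 24.1
grip_force: 60.3
```

Emit:
play_rows(deltas=[[-0.239, 0.033, 0, -0.696, 1], [-0.239, 0.033, 0, -0.696, 1], [-0.239, 0.033, 0, -0.696, 1], [-0.239, 0.033, 0, -0.696, 1], [-0.239, 0.033, 0, -0.696, 1], [-0.239, 0.033, 0, -0.696, 1], [-0.239, 0.033, 0, -0.696, 1], [-0.239, 0.033, 0, -0.696, 1]])

```text
time_s: 10.05
tool_pos: [457.0, 26.8, 64.7]
tool_rot: [[-0.227, 0.974, -0.0], [0.974, 0.227, 0.0], [0.0, -0.0, -1.0]]
ft_force: [0.2, -0.1, -0.9]
gripper_width: 24.5
grip_force: 60.3
```

```bash
python3 -c "
from h import *
s=ctrl.state();print(s['tool_pos'],tray(s['tool_pos']),s['tool_rot'],s['ft_force'])
c=capture('wrist');save(c,'w5');cv2.imwrite('pics/w5c.png',c['pixels'])"
```

```text
[456.96261775  26.8385213   64.72891621] [-14.32467129 144.90301886] [[-2.27334315e-01  9.73816705e-01 -3.68006344e-04]
 [ 9.73816734e-01  2.27334397e-01  1.99923907e-04]
 [ 2.78349740e-04 -3.12921172e-04 -9.99999912e-01]] [ 0.21570575 -0.11153544 -0.8793243 ]
```

View pics/w5c.png

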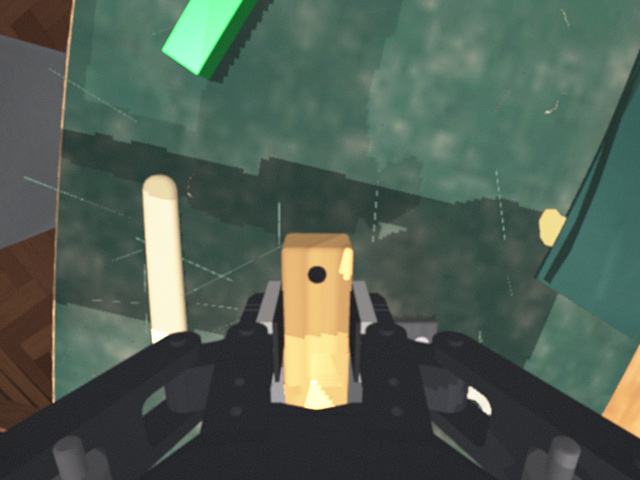

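The wedge is held straight (handle (284-353, 235), hole (317,274)); the bone folder at (165,260) is well clear. Lowering it onto the bed.

Emit:
play_rows(deltas=[[0, -0.001, 0.02, 0, 1], [0, -0.001, 0.035, 0, 1], [0, -0.001, 0.045, 0, 1], [0, -0.001, 0.05, 0, 1], [0, -0.001, 0.052, 0, 1], [0, -0.001, 0.052, 0, 1]])

```text
time_s: 10.85
tool_pos: [456.2, 25.6, 13.3]
tool_rot: [[-0.226, 0.974, 0.001], [0.974, 0.226, 0.0], [-0.0, 0.001, -1.0]]
ft_force: [1.0, -0.7, -0.8]
gripper_width: 24.6
grip_force: 60.3
```

```bash
python3 -c "
from h import *
s=ctrl.state();print(s['tool_pos'],tray(s['tool_pos']),s['ft_force'],s['moment'])
c=load('top');print(atz(c,318,293,8),atz(c,371,284,8))"
```

```text
[456.18287891  25.64277423  13.33999421] [-15.3540108  143.91394661] [ 0.95832321 -0.71968034 -0.76183919] [ 0.02304906 -0.01056833  0.01930344]
[364.21981263  50.44295407   8.        ] [382.72528909 -78.77983515   8.        ]
```

Emit:
play_rows(deltas=[[0, 0, 0.001, 0, 1], [0, 0, 0.001, 0, 1], [0, 0, 0.001, 0, 1]])

```text
time_s: 11.22
tool_pos: [456.3, 25.8, 12.7]
tool_rot: [[-0.226, 0.974, 0.001], [0.974, 0.226, 0.0], [-0.0, 0.001, -1.0]]
ft_force: [-2.4, 1.1, 5.6]
gripper_width: 24.6
grip_force: 61.1
```

Emit:
play_rows(deltas=[[-0.005, 0, 0, 0, 1], [-0.01, 0, 0, 0, 1], [-0.016, 0, 0, 0, 1], [-0.022, 0, 0, 0, 1], [-0.028, 0, 0, 0, 1], [-0.034, 0, 0, 0, 1], [-0.04, 0, 0, 0, 1], [-0.04, 0, 0, 0, 1]])

```text
time_s: 12.22
tool_pos: [466.1, -13.3, 13.2]
tool_rot: [[-0.226, 0.974, 0.003], [0.974, 0.226, 0.0], [-0.0, 0.003, -1.0]]
ft_force: [-1.3, 2.0, 6.9]
gripper_width: 24.3
grip_force: 61.2
```

```bash
python3 -c "
from h import *
s=ctrl.state();print(s['tool_pos'],tray(s['tool_pos']),s['ft_force'],s['moment'])
c=capture('scene');save(c,'s1')
import cv2
R,t=RT(c);p=R@np.array([490,-90,20.])+t;u=c['camera_matrix']@(p/p[2]);print(u)
u=u.astype(int);x0=min(max(u[0]-90,0),460);y0=min(max(u[1]-70,0),340);print(x0,y0)
cv2.imwrite('pics/s1c.png',cv2.resize(c['pixels'][y0:y0+140,x0:x0+180],(720,560),interpolation=cv2.INTER_CUBIC))"
```

```text
[466.0631234  -13.29738806  13.18394878] [-14.51101495 103.74872747] [-1.28272865  1.97846904  6.86231728] [ 0.20091804  0.03508899 -0.01000262]
[351.60439598 222.30432582   1.        ]
261 152
```

View pics/s1c.png

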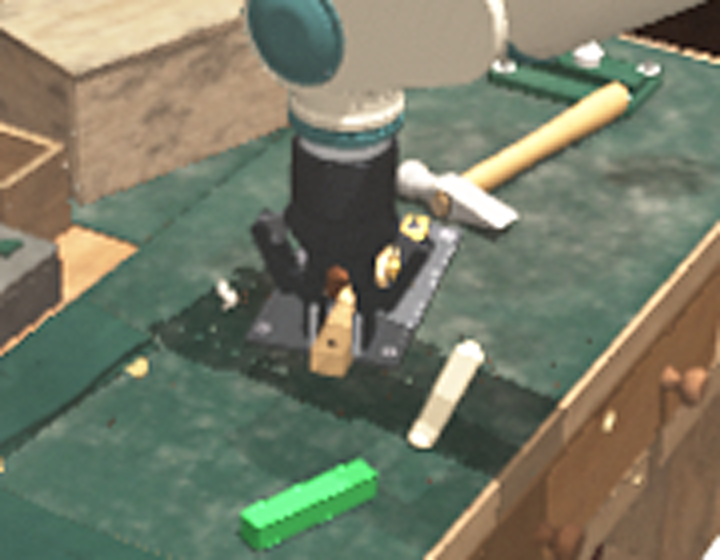

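The scene crop shows the wedge (330,340) flat on the tray, thin end heading between strip (337,280) and bar (388,265), everything else undisturbed.

Emit:
play_rows(deltas=[[-0.004, 0, 0, 0, 1], [-0.008, 0, 0, 0, 1], [-0.012, 0, 0, 0, 1], [-0.016, 0, 0, 0, 1], [-0.02, 0, 0, 0, 1], [-0.024, 0, 0, 0, 1], [-0.024, 0, 0, 0, 1]])

```text
time_s: 13.15
tool_pos: [471.5, -36.4, 13.2]
tool_rot: [[-0.226, 0.974, 0.003], [0.974, 0.226, 0.001], [0.0, 0.003, -1.0]]
ft_force: [0.3, 2.8, 7.0]
gripper_width: 24.5
grip_force: 61.2
```

Emit:
play_rows(deltas=[[-0.002, 0.0002, 0, 0, 1], [-0.004, 0.0004, 0, 0, 1], [-0.006, 0.0005, 0, 0, 1], [-0.008, 0.0005, 0, 0, 1], [-0.01, 0.0005, 0, 0, 1], [-0.012, 0.0005, 0, 0, 1], [-0.012, 0.0005, 0, 0, 1]])

```text
time_s: 14.02
tool_pos: [474.8, -47.4, 13.2]
tool_rot: [[-0.227, 0.974, 0.003], [0.974, 0.227, 0.002], [0.001, 0.004, -1.0]]
ft_force: [1.0, 6.0, 6.3]
gripper_width: 24.9
grip_force: 61.1
```

```bash
python3 -c "
from h import *
s=ctrl.state();print(s['tool_pos'],tray(s['tool_pos']),s['ft_force'],s['moment'])"
```

```text
[474.8432078  -47.43649863  13.23865878] [-13.65698977  68.50898579] [0.9732701  5.98892573 6.29930661] [ 0.90773094 -0.08073661  0.27946574]
```

Emit:
play_rows(deltas=[[-0.001, 0, 0, 0, 1], [-0.002, 0, 0, 0, 1], [-0.003, 0, 0, 0, 1], [-0.004, 0, 0, 0, 1], [-0.004, 0, 0, 0, 1]])

```text
time_s: 14.65
tool_pos: [475.4, -50.1, 13.2]
tool_rot: [[-0.227, 0.974, 0.002], [0.974, 0.227, 0.004], [0.003, 0.003, -1.0]]
ft_force: [-1.2, 11.7, 8.9]
gripper_width: 24.4
grip_force: 61.5
```

Emit:
play_rows(deltas=[[-0.001, 0, 0, 0, 1], [-0.002, 0, 0, 0, 1], [-0.003, 0, 0, 0, 1], [-0.004, 0, 0, 0, 1], [-0.004, 0, 0, 0, 1], [-0.004, 0, 0, 0, 1]])

```text
time_s: 15.4
tool_pos: [475.4, -51.4, 13.2]
tool_rot: [[-0.229, 0.974, -0.0], [0.973, 0.229, 0.009], [0.009, 0.002, -1.0]]
ft_force: [-6.4, 24.0, 15.5]
gripper_width: 24.7
grip_force: 62.3
```

```bash
python3 -c "
from h import *
s=ctrl.state();print(s['tool_pos'],tray(s['tool_pos']),s['ft_force'],s['moment'])"
```

```text
[475.39309024 -51.44261731  13.19299402] [-14.02482661  64.48206965] [-6.43013449 23.99098449 15.51073705] [3.81283842 1.06832836 0.49562702]
```

Emit:
play_rows(deltas=[[-0.001, 0, 0, 0, 1], [-0.002, 0, 0, 0, 1], [-0.003, 0, 0, 0, 1], [-0.003, 0, 0, 0, 1], [-0.003, 0, 0, 0, 1], [-0.003, 0, 0, 0, 1]])

```text
time_s: 16.15
tool_pos: [475.4, -52.7, 13.2]
tool_rot: [[-0.229, 0.973, -0.002], [0.973, 0.229, 0.012], [0.012, 0.0, -1.0]]
ft_force: [-10.3, 31.5, 19.7]
gripper_width: 24.6
grip_force: 62.8
```

```bash
python3 -c "
from h import *
s=ctrl.state();print(s['tool_pos'],tray(s['tool_pos']),s['ft_force'],s['moment'],s['qvel'].round(4))
c=capture('wrist');save(c,'w6');a=load('w5')
# handle end position relative to tool (slip check): pale-edge row along column 317
for d in (a,c):
  col=d['pixels'][180:320,300:306].mean(1).astype(int); r=col[:,2]-col[:,0]; e=np.argmax(np.diff(r)); print(180+e, r[e-2:e+4])
"
```

```text
[475.43760825 -52.71491463  13.1620248 ] [-14.26841299  63.23251453] [-10.27371094  31.48434332  19.68512712] [5.12222935 1.68473297 0.68797274] [-0.      0.      0.0011 -0.      0.0005 -0.0014]
232 [-12  -8  13  48  75  83]
232 [-4 -1 18 51 75 82]
```

Emit:
play_rows(deltas=[[0, 0, 0, 0, 1], [0, 0, 0, 0, 1], [0, 0, 0, 0, 1], [0, 0, 0, 0, 1]])

```text
time_s: 16.7
tool_pos: [475.4, -52.7, 13.2]
tool_rot: [[-0.229, 0.973, -0.002], [0.973, 0.229, 0.012], [0.012, 0.0, -1.0]]
ft_force: [-11.2, 33.0, 20.3]
gripper_width: 24.7
grip_force: 62.9
```

```bash
python3 -c "
from h import *
s=ctrl.state();print(tray(s['tool_pos']),s['ft_force'],s['grip_force']);print(ctrl.sign_off())"
```

```text
[-14.27799998  63.23343192] [-11.21643932  33.03432188  20.30595432] 62.85009026527405
the job is handed in; nothing more can be done
None
```

I handed the job in at about 17 s with the strip flush against the letters and the wedge jammed in the gap near tray y = 62 mm, still gripped and pushed in with about 33 N; the hand-in returned no verdict, and I did not re-image the strip and letters after the final push.

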